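# Straighten the row of books and close it up with the bookend

## Robot

A 7-joint arm with a two-finger parallel gripper is mounted at the origin on the work surface. World frame = base frame: x ahead of the robot, y to its left, z up, the work surface at z = 0. Lengths are in m, angles in degrees, forces in N, time in s.
With the tool pointing down it reaches from about 0.35 to 0.775 m from the base axis. Payload 3.1 kg.
Tool frame: the origin (TCP) lies on the centre line of the jaws, within the pads' length; the fingertips stand 17 mm ahead of it and the grasp point (between the pads) lies 2 mm behind it (robot.tip_reach is the distance from the TCP to the fingertips, in m); z points along the fingers, y is the line along which they close (so a half turn about z gives the same grasp; the last joint's range is limited). The gripper opens to 85 mm and grips with 20 to 120 N. Pads are 22 mm wide; open, the fingers measure 114 mm over their backs; the gripper's body (76 mm by 85 mm) begins 54 mm behind the grasp point. The pads swing forward as they close: fully open they stand 13 mm farther back than shut.
Start: joints at [72.439, 17.813, 0.802, 86.603, -0.252, 75.585, -1.558], TCP at [0.144, -0.531, 0.248] pointing down, gripper open.
Joint ranges: [-154.91, 154.91], [-16.99, 109.72], [-72.82, 74.43], [7.12, 147.25], [-82.49, 262.49], [11.32, 116.49], [-174.64, 174.64]. Speed limits (degrees/s): [159.86, 159.86, 180, 180, 180, 180, 180].

## Interface

Orientations are given as [roll, pitch, yaw] about the fixed x, y, z axes, in that order (R = Rz(yaw) Ry(pitch) Rx(roll)).
In Python, from station import robot, fingers, vision, workorder, recognise gives the robot as it stands. Calls block until the motion is done:
- robot.move_to(position, orientation): joint-space move of the TCP to a pose.
- robot.line_to(position, orientation=None, velocity=0.15, f_stop=None): straight line of the TCP; orientation=None keeps the orientation; velocity is the mean speed in m/s. With f_stop (N) it stops when the force on the tool has changed by that much, and returns True; else False.
- robot.move_j(angles): joint-space move.
- fingers.gripper_to(opening, force=None): opening from 0.0 (shut) to 1.0 (fully open); force is the grip in N (None keeps the last); returns when the fingers have stopped.
- robot.pause(seconds).
- robot.inverse_kinematics(position, orientation): joint angles nearest the present ones, or None.
- vision.grab_frame(name): name is "scene" or "top" or "wrist"; returns the picture (384x512x3 uint8, red, green, blue); there is no depth.
- vision.calibration(name): a dict with "mtx" (3x3 intrinsics, pixels), "k1" (the pictures are not rectified: a ray, as slopes to the right and down, at radius r is drawn at 1 + k1 r^2 times it, then the intrinsics apply), "extrinsics" (4x4, takes a point from world to camera coordinates); the wrist camera has in their place "T_tool_cam" (4x4, takes a point from camera to tool coordinates, whose origin is the TCP and whose axes are the flange's). Camera axes: x right, y up, looking along -z (the intrinsics and any distortion apply to the point x, -y, -z); pixel columns grow to the right and rows downward; lengths in m; the calibration is good to about 2 mm. A picture is of the moment at which its call begins: read the wrist's pose just before it. calibration takes no time and is no camera call.
A pose or a line that the arm cannot do raises robot.PlanningError and nothing moves.
- workorder.close_job(): hands the job in; it is judged then, once.
Trained networks look in the newest picture that a camera, given by its name, has taken for a name from the list of things; names that differ only in an ending like _2 or _b are one class to them, and where a whole thing is asked for, a point or a joint stands for the part that bears it (a point fixed in the world has none). Each returns a list of dicts, best first, with "p" (0 to 1); they miss things now and then, are a little off and sometimes report something else, mostly with a low value. They report only what shows in the picture. A call takes as long as a camera call. They do not tell look-alikes from the thing itself.
- recognise(label, camera): "rect" ([centre column, centre row, width, height] in pixels, round what is visible of it).
Readings, each from a call of its own:
- robot.current_time_s(): time.
- robot.current_joint_positions(): joint angles.
- robot.current_dq(): joint speeds.
- robot.current_joint_torque(): joint torques, N m.
- robot.current_tool_pos(): TCP position.
- robot.current_eef_rot(): TCP orientation.
- robot.current_contact_force(): force on the tool from outside, world axes, zero at the start.
- robot.current_torque(): the same for the moment, N m.
- robot.current_finger_gap(): opening from 0.0 (shut) to 1.0 (fully open).
- robot.current_gripper_force(): force on a finger pad.
Only numpy, scipy, OpenCV 4.12 (cv2) and the standard library are available. Lean on these libraries where they do the work, as an engineer would, in place of code of your own. Each camera call takes 0.05 s, during which the arm holds its last target. There are 200 camera calls.

## Task

Tidy the row of books beside the wooden cube shelf on the sideboard by pushing only: push the book that stands out in front back until all four spines are in line with the shelf's front edge, and slide the quarter-round wooden bookend along until the books stand close together, with no gaps, between its flat face and the side of the shelf. Grip nothing, pick nothing up and knock nothing over, leave everything else where it is, and take the hand away at the end.

Things in the scene. Friction and masses are not known exactly. Their poses are not given: they have to be found in the camera images.
- shelf_unit: Open wooden cube shelf, fixed, 180 deep x 260 wide x 210 high, trailing plant on top (to 350 high, none over the books). Origin: foot of its front edge, on the side where the books stand. x into its depth (away from the robot), y across it away from the books, z up. Its side face is the plane y = 0 of this frame, the line for the spines is x = 0, and the row runs along -y.
- book_a: Hardback (white cover) standing in the row, loose: 22 thick, 150 high, 105 deep. Origin: foot of the spine, mid-thickness. x from spine to fore-edge, y through the thickness, z up. The four books stand in any order, a few mm to 20 mm apart, spines to the robot; one of the four stands 22 to 45 mm out in front (towards -x).
- book_b: Hardback (grey cover) standing in the row, loose: 30 thick, 160 high, 110 deep. Origin: foot of the spine, mid-thickness. x from spine to fore-edge, y through the thickness, z up. The four books stand in any order, a few mm to 20 mm apart, spines to the robot; one of the four stands 22 to 45 mm out in front (towards -x).
- book_c: Hardback (cream cover) standing in the row, loose: 18 thick, 140 high, 100 deep. Origin: foot of the spine, mid-thickness. x from spine to fore-edge, y through the thickness, z up. The four books stand in any order, a few mm to 20 mm apart, spines to the robot; one of the four stands 22 to 45 mm out in front (towards -x).
- book_d: Hardback (grey-blue cover) standing in the row, loose: 34 thick, 155 high, 112 deep. Origin: foot of the spine, mid-thickness. x from spine to fore-edge, y through the thickness, z up. The four books stand in any order, a few mm to 20 mm apart, spines to the robot; one of the four stands 22 to 45 mm out in front (towards -x).
- bookend: Quarter-round walnut bookend, loose, 90 wide (x), 110 long (y), 110 high. Origin: foot of the flat upright face for the books, mid-width; y points out of it towards the books. Round back: tail at y = -110, nearly upright for its lowest 30. Starts 15 to 90 clear of the row, turned up to 0.22 rad. Bookend and books, 1.5 kg, slide with about 10 N until the row meets the shelf, which is rigid.
- candle: Candle in a glass tumbler, 68 dia x 80, in front of the shelf unit. Origin: centre of underside. To be left where it is.
- succulent: Succulent in a terracotta pot, 70 dia x 85, behind the books. Origin: centre of underside. To be left where it is.
- trinket_bowl: Small blue ceramic bowl, 96 dia x 32, in front of the bookend. Origin: centre of underside. To be left where it is.
- picture_frame: Small upright picture frame, 22 thick (x) x 135 wide (y) x 175 high, behind the bookend. Origin: centre of underside. To be left where it is.
- flat_book: Large teal book lying flat, 160 (x) x 220 (y) x 32, to the right. Origin: centre of underside. To be left where it is.
- ornament: White faceted ceramic ball ornament, 90 dia x 84, on top of the flat book. Origin: centre of underside. To be left where it is.
There are look-alikes about, which are no part of the job. There is more than one size of the bookend; the job needs the smallest.

How it is judged (in metres and radians):
At the end, for the whole second after the job is handed in: All four books stand upright with their spines within 7 mm of the line of the shelf's front edge and square to the row (0.1 rad); the bookend stands square (0.08 rad) behind them, its face within 7 mm of the 104 mm that the four thicknesses take up from the shelf's side; everything at rest (x of book_a in the frame of shelf_unit between -0.007 and 0.007 m and y of book_a in the frame of shelf_unit between -0.11 and 0 m and angle between the x axis of each of book_a, book_b, book_c, book_d and the x axis of shelf_unit, either way round below 0.1 rad and angle between each of book_a, book_b, book_c, book_d, bookend's own z axis and vertical below 0.05 rad and height (world z) of each of book_a, book_b, book_c, book_d, bookend below 0.004 m and linear speed of each of book_a, book_b, book_c, book_d, bookend below 0.01 m/s and x of book_b in the frame of shelf_unit between -0.007 and 0.007 m and y of book_b in the frame of shelf_unit between -0.11 and 0 m and x of book_c in the frame of shelf_unit between -0.007 and 0.007 m and y of book_c in the frame of shelf_unit between -0.11 and 0 m and x of book_d in the frame of shelf_unit between -0.007 and 0.007 m and y of book_d in the frame of shelf_unit between -0.11 and 0 m and y of bookend in the frame of shelf_unit above -0.111 m and x of bookend in the frame of shelf_unit between 0 and 0.11 m and angle between the y axis of bookend and the y axis of shelf_unit, either way round below 0.08 rad); the robot touches nothing.
It fails at once if a book is lifted or falls over (height (world z) of any of book_a, book_b, book_c, book_d above 0.01 m or angle between any of book_a, book_b, book_c, book_d's own z axis and vertical above 0.4 rad).
It fails at once if a book is gripped or pressed hard between or by the fingers (contact force between the fingers and book_a above 35 N or contact force between the fingers and book_b above 35 N or contact force between the fingers and book_c above 35 N or contact force between the fingers and book_d above 35 N).
It fails at once if the bookend is lifted or tipped (height (world z) of bookend above 0.012 m or angle between bookend's own z axis and vertical above 0.25 rad).
It fails at once if another thing on the sideboard is shifted by more than 15 mm or tipped (distance of any of candle, succulent, trinket_bowl, picture_frame, flat_book, ornament from where it was at the start of the episode above 0.015 m or angle between any of candle, succulent, trinket_bowl, picture_frame, flat_book, ornament's own z axis and vertical above 0.25 rad).
It also fails if it takes over 48 s, if anything falls off the work surface, if the arm or the gripper's body presses on something with over 40 N, if the wrist force passes 120 N, or if a joint passes its speed limit or range.

## Working session

There is one attempt and no reset: what is moved stays moved. The work goes in short steps, each a Python script; the robot and the scene stay as the last script left them, time stands still between calls to the robot, and variables do not carry over. Pictures are saved under pics/ and viewed, at most 10 in all, crops included, and the job is handed in when it is done.

```bash
ls; mkdir -p pics; python3 - <<'E'
from station import robot, fingers, vision, workorder, recognise
import cv2,numpy as np
for n in ("scene","top"):
    im=vision.grab_frame(n); cv2.imwrite(f"pics/{n}0.png",cv2.resize(im[:,:,::-1],(800,600),interpolation=cv2.INTER_CUBIC))
    c=vision.calibration(n); print(n,c)
    for l in ["shelf_unit","book_a","bookend","candle","succulent","trinket_bowl","picture_frame","flat_book","ornament"]:
        print(l,[(np.round(d["rect"]).astype(int).tolist(),round(d["p"],2)) for d in recognise(l,n)][:6])
print(vision.calibration("wrist"),robot.current_time_s())
E
```

```text
pics
scene {'mtx': array([[368.00209786,   0.        , 262.03730574],
       [  0.        , 368.00209786, 182.76647933],
       [  0.        ,   0.        ,   1.        ]]), 'k1': -0.07510293298293297, 'extrinsics': array([[-0.71801478,  0.69600514, -0.00562302,  0.50807456],
       [-0.65792878, -0.67605385,  0.33178444,  0.20007485],
       [ 0.22712221,  0.24192568,  0.94333847, -1.05632914],
       [ 0.        ,  0.        ,  0.        ,  1.        ]])}
shelf_unit [([380, 326, 174, 113], 0.68)]
book_a [([301, 242, 46, 43], 0.97), ([325, 245, 54, 52], 0.96), ([335, 283, 46, 37], 0.74), ([323, 270, 50, 45], 0.72)]
bookend [([277, 216, 56, 52], 0.94), ([289, 89, 61, 85], 0.71), ([173, 178, 63, 63], 0.6)]
candle [([399, 271, 32, 34], 0.79)]
succulent [([271, 297, 33, 32], 0.6)]
trinket_bowl [([318, 164, 34, 36], 0.62)]
picture_frame [([226, 239, 42, 65], 0.66)]
flat_book [([183, 97, 92, 86], 0.74), ([379, 328, 175, 113], 0.24)]
ornament [([187, 96, 26, 33], 0.62)]
top {'mtx': array([[372.03163122,   0.        , 257.21199848],
       [  0.        , 372.03163122, 192.49587733],
       
[... 817 characters left out ...]
, 37], 0.57), ([77, 135, 150, 119], 0.46)]
flat_book [([403, 214, 104, 72], 0.71), ([237, 131, 64, 40], 0.61)]
ornament [([395, 206, 37, 37], 0.88)]
{'mtx': array([[266.37253862,   0.        , 255.78528276],
       [  0.        , 266.37253862, 194.56073104],
       [  0.        ,   0.        ,   1.        ]]), 'k1': -0.058742286711570425, 'T_tool_cam': array([[-6.08946293e-04,  9.62854646e-01,  2.70019553e-01,
         6.89101865e-02],
       [ 9.99999587e-01,  7.68614132e-04, -4.85585747e-04,
         1.68252577e-04],
       [-6.75089337e-04,  2.70019146e-01, -9.62854716e-01,
        -1.25168840e-01],
       [ 0.00000000e+00,  0.00000000e+00,  0.00000000e+00,
         1.00000000e+00]])} 1.0
```

View pics/scene0.png

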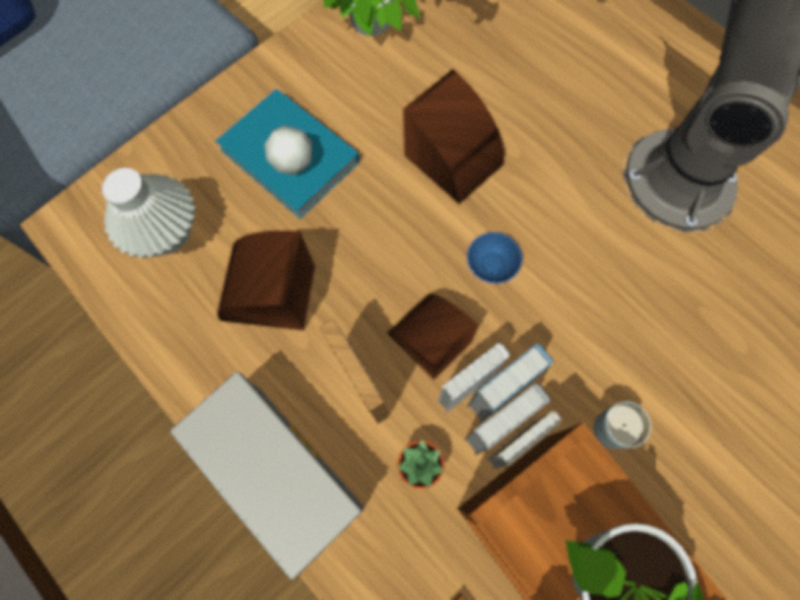

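View pics/top0.png

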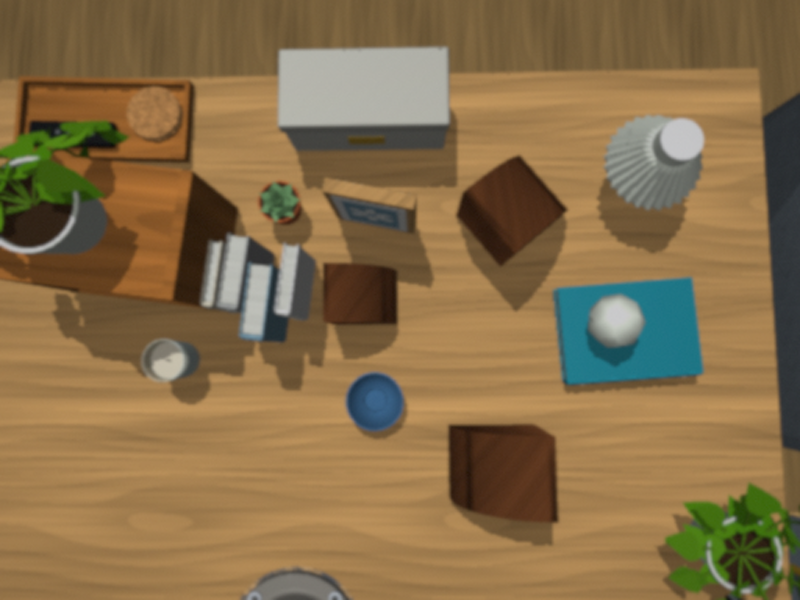

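The top picture (800 px wide) shows three quarter-round bookends: (360,294), next to the row; (512,210), larger; and (503,472), larger. I choose the one at (360,294), which is the smallest and in line with the row. The books from the shelf outwards are c (212,273), b (233,272), d (257,300, standing out) and a (290,280).

```bash
cat > h.py <<'E'
from station import robot, fingers, vision, workorder, recognise
import cv2,numpy as np
from scipy.spatial.transform import Rotation as R
def cam(name,pose=None):
    c=vision.calibration(name)
    if name=="wrist":
        p,o=pose; T=np.eye(4); T[:3,:3]=R.from_euler("xyz",o,degrees=True).as_matrix(); T[:3,3]=p
        W=T@c["T_tool_cam"]
    else: W=np.linalg.inv(c["extrinsics"])
    return c["mtx"],c["k1"],W
def pix2w(uv,z,C):
    """pixels -> world points on the plane(s) z"""
    K,k,W=C
    n=cv2.undistortPoints(np.float64(uv).reshape(-1,1,2),K,np.array([k,0,0,0.]))[:,0]
    d=np.c_[n[:,0],-n[:,1],-np.ones(len(n))]@W[:3,:3].T
    o=W[:3,3]; return o+d*((np.asarray(z)-o[2])/d[:,2])[:,None]
def w2pix(P,C):
    K,k,W=C
    q=(np.atleast_2d(P)-W[:3,3])@W[:3,:3]; q=q*[1,-1,-1]
    return cv2.projectPoints(q,np.zeros(3),np.zeros(3),K,np.array([k,0,0,0.]))[0][:,0]
def wristpose(): return robot.current_tool_pos(),robot.current_eef_rot()
E
python3 - <<'E'
from h import *
C=cam("top"); s=1.5625
pts={"shelf back top":(192,172,.21),"shelf front top":(178,300,.21),"shelf foot":(205,308,0),"be lf":(323,323,0),"be flat top back":(325,264,.11),"be flat top front":(324,322,.11),"be tail f":(397,325,0),"be tail b":(397,268,0),
"a sp top r":(294,315,.15),"a sp top l":(276,313,.15),"d sp top l":(241,338,.155),"d sp top r":(265,340,.155),"b sp":(230,309,.16),"c sp":(208,306,.14),"bowl":(375,402,.03),"candle":(168,360,.08),"succ":(280,202,.085),"frame foot l":(345,222,0),"frame r":(412,232,0)}
for n,(u,v,z) in pts.items(): print(n,pix2w([(u/s-.5+.5/s,v/s-.5+.5/s)],[z],C)[0].round(3))
print(robot.current_tool_pos(),robot.current_eef_rot())
im=vision.grab_frame("top")
cv2.imwrite("pics/crop.png",cv2.resize(im[105:270,95:300,::-1],None,fx=3.6,fy=3.6,interpolation=cv2.INTER_CUBIC))
E
```

```text
shelf back top [0.708 0.106 0.21 ]
shelf front top [0.531 0.121 0.21 ]
shelf foot [0.536 0.161 0.   ]
be lf [ 0.509 -0.042  0.   ]
be flat top back [ 0.593 -0.062  0.11 ]
be flat top front [ 0.505 -0.061  0.11 ]
be tail f [ 0.504 -0.168  0.   ]
be tail b [ 0.602 -0.169  0.   ]
a sp top r [ 0.513 -0.024  0.15 ]
a sp top l [0.516 0.003 0.15 ]
d sp top l [0.48  0.052 0.155]
d sp top r [0.477 0.017 0.155]
b sp [0.522 0.067 0.16 ]
c sp [0.528 0.106 0.14 ]
bowl [ 0.378 -0.132  0.03 ]
candle [0.449 0.188 0.08 ]
succ [0.697 0.014 0.085]
frame foot l [ 0.683 -0.079  0.   ]
frame r [ 0.664 -0.195  0.   ]
[ 0.14397372 -0.53084971  0.24831236] [1.79995766e+02 1.59071783e-03 1.51739201e+01]
```

View pics/crop.png

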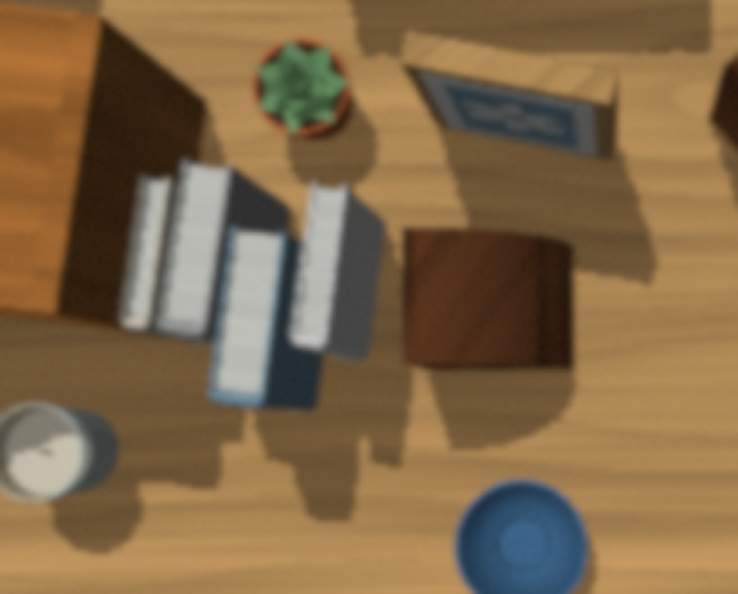

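The crop shows the smallest bookend at (490,298), with its flat face to the left, towards the books. Book d stands out, with its spine at (240,400), so the choice holds. Next I check which poses the arm can reach, then look from close by.

```bash
python3 - <<'E'
from h import *
def t(p,o):
    q=robot.inverse_kinematics(p,o); print(p,o,None if q is None else np.round(q,0))
for y in (-5,175): t([.44,.05,.33],[180,0,y])
for y,s in ((-5,-1),(175,1)):
  for p in (30,40):
    t([.42,.04,.06],[180,s*p,y]);t([.51,.04,.06],[180,s*p,y])
for y,s in ((85,-1),(-95,1)):
  for p in (0,20,30):
    t([.55,-.22,.035],[180,s*p,y]);t([.55,-.1,.035],[180,s*p,y])
try:
    robot.move_to([.44,.03,.34],[180,0,175])
except Exception as e: print(e); robot.move_to([.44,.03,.34],[180,0,-5])
pose=wristpose(); im=vision.grab_frame("wrist"); np.save("w1.npy",np.r_[pose[0],pose[1]])
cv2.imwrite("pics/w1raw.png",im[:,:,::-1]); cv2.imwrite("pics/w1.png",cv2.resize(im[:,:,::-1],(800,600),interpolation=cv2.INTER_CUBIC))
print(pose,robot.current_time_s(),robot.current_contact_force())
E
```

```text
[0.44, 0.05, 0.33] [180, 0, -5] [  41.    7.  -55.   91.    6.   84. -109.]
[0.44, 0.05, 0.33] [180, 0, 175] [ 41.   7. -55.  91.   6.  84.  71.]
[0.42, 0.04, 0.06] [180, -30, -5] [ 42.  12. -62. 143.  85.  21. 169.]
[0.51, 0.04, 0.06] [180, -30, -5] [-66.  24.  64. 135. -76.  15. -32.]
[0.42, 0.04, 0.06] [180, -40, -5] None
[0.51, 0.04, 0.06] [180, -40, -5] [  3.  16. -20. 140. 128.  23. 127.]
[0.42, 0.04, 0.06] [180, 30, 175] [ -7.   5. -10. 144.  79.  12.  -7.]
[0.51, 0.04, 0.06] [180, 30, 175] [ 46.  32. -71. 131.  88.  39.  -3.]
[0.42, 0.04, 0.06] [180, 40, 175] None
[0.51, 0.04, 0.06] [180, 40, 175] [ 38.  28. -61. 139. 115.  38. -33.]
[0.55, -0.22, 0.035] [180, 0, 85] [ 41.  38. -30.  94.  22.  55.  -2.]
[0.55, -0.1, 0.035] [180, 0, 85] [ 34.  36. -36.  99.  25.  53. -17.]
[0.55, -0.22, 0.035] [180, -20, 85] [ 48.  43. -27.  86.  -1.  61.  22.]
[0.55, -0.1, 0.035] [180, -20, 85] [ 42.  39. -32.  96.  -0.  54.  11.]
[0.55, -0.22, 0.035] [180, -30, 85] [ 51.  47. -26.  82.  -9.  67.  29.]
[0.55, -0.1, 0.035] [180, -30, 85] [ 47.  43. -32.  94.  -9.  57.  21.]
[0.55, -0.22, 0.035] [180, 0, -95] [  18.   34.    3.   95.   -2.   52. -163.]
[0.55, -0.1, 0.035] [180, 0, -95] [ -33.   47.   64.  102.  -48.   63. -137.]
[0.55, -0.22, 0.035] [180, 20, -95] [  29.   40.    3.   87.  -22.   64. -142.]
[0.55, -0.1, 0.035] [180, 20, -95] [  22.   35.   -3.   97.  -22.   56. -152.]
[0.55, -0.22, 0.035] [180, 30, -95] [  32.   44.    4.   83.  -30.   72. -135.]
[0.55, -0.1, 0.035] [180, 30, -95] [  27.   38.   -2.   94.  -31.   62. -142.]
(array([0.44019002, 0.02864849, 0.33972634]), array([-1.79989691e+02, -2.80129017e-02,  1.74841920e+02])) 3.3833 [0.66801122 0.22276536 0.84850017]
```

View pics/w1.png

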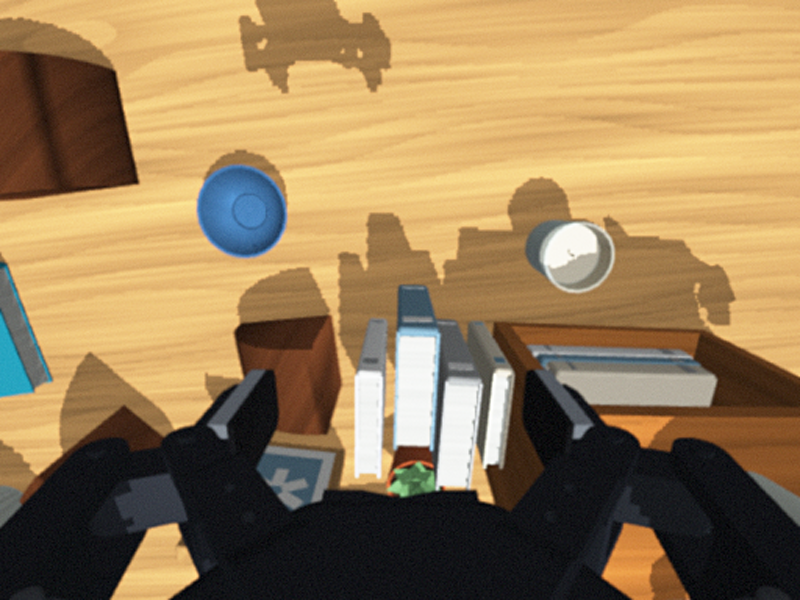

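The wrist view (800 px) shows the spine feet: a (379,320), d (412,287, standing out), b (448,321) and c (477,322). The shelf's front foot corner is at (494,323) and the bookend's face edge foot at about (331,317).

```bash
python3 - <<'E'
from h import *
w=np.load("w1.npy"); C=cam("wrist",(w[:3],w[3:])); s=1.5625
pts={"shelf foot":(494,323,0),"shelf foot far":(700,331,0),"shelf top":(527,404,.21),"a l":(371,321,0),"a r":(388,320,0),"d l":(399,287,0),"d r":(425,286,0),"b l":(436,320,0),"b r":(458,320,0),"c l":(468,322,0),"c r":(487,322,0),
"a top":(369,370,.15),"d top":(417,330,.155),"b top":(461,375,.16),"c top":(498,366,.14),"be face front top":(331,317,.11),"be face back top":(340,383,.0),"be tail front":(237,328,.0),"bowl":(242,211,.03),"candle":(576,256,.08)}
P={n:pix2w([(u/s-.5+.5/s,v/s-.5+.5/s)],[z],C)[0] for n,(u,v,z) in pts.items()}
for n,p in P.items(): print(n,p.round(4))
E
```

```text
shelf foot [0.5354 0.131  0.    ]
shelf foot far [0.5695 0.3848 0.    ]
shelf top [0.5227 0.1088 0.21  ]
a l [ 0.5198 -0.0131  0.    ]
a r [0.5204 0.0069 0.    ]
d l [0.482  0.0234 0.    ]
d r [0.4835 0.0532 0.    ]
b l [0.5255 0.063  0.    ]
b r [0.5278 0.0888 0.    ]
c l [0.5314 0.1004 0.    ]
c r [0.5334 0.1228 0.    ]
a top [ 0.5143 -0.0039  0.15  ]
d top [0.4814 0.0381 0.155 ]
b top [0.5209 0.0702 0.16  ]
c top [0.5252 0.1044 0.14  ]
be face front top [ 0.478 -0.037  0.11 ]
be face back top [ 0.5961 -0.0599  0.    ]
be tail front [ 0.5143 -0.1733  0.    ]
bowl [ 0.3798 -0.13    0.03  ]
candle [0.4482 0.1939 0.08  ]
```

```bash
python3 - <<'E'
from h import *
fingers.gripper_to(0.0,30)
ex=np.array([np.cos(np.radians(-6)),np.sin(np.radians(-6)),0])
end=np.array([.506,.0355,.075])
for yaw,p in ((174,30),(-6,-30),(174,25),(-6,-25)):
    try:
        o=[180,p,yaw]; st=end-.07*ex
        if any(robot.inverse_kinematics(list(x),o) is None for x in (st,end)): continue
        robot.move_to((st+[0,0,.09]).tolist(),o)
        robot.line_to(st.tolist(),o)
        robot.line_to((end-.048*ex).tolist(),o,velocity=.08)
        f0=robot.current_contact_force()
        robot.line_to((end-.006*ex).tolist(),o,velocity=.04,f_stop=20)
        print(o,robot.current_contact_force()-f0); break
    except robot.PlanningError as e: print(o,e)
pose=wristpose(); im=vision.grab_frame("wrist"); np.save("w2.npy",np.r_[pose[0],pose[1]])
cv2.imwrite("pics/w2.png",cv2.resize(im[:,:,::-1],(800,600),interpolation=cv2.INTER_CUBIC))
print(pose,robot.current_time_s())
E
```

```text
[180, 30, 174] the arm cannot follow that straight line within its joint ranges
[180, -30, -6] the arm cannot follow that straight line within its joint ranges
[180, 25, 174] [0.35474939 0.47541411 0.9355688 ]
(array([0.50023475, 0.03619298, 0.07522793]), array([-179.99929528,   25.03418205,  174.01504825])) 8.6833
```

View pics/w2.png

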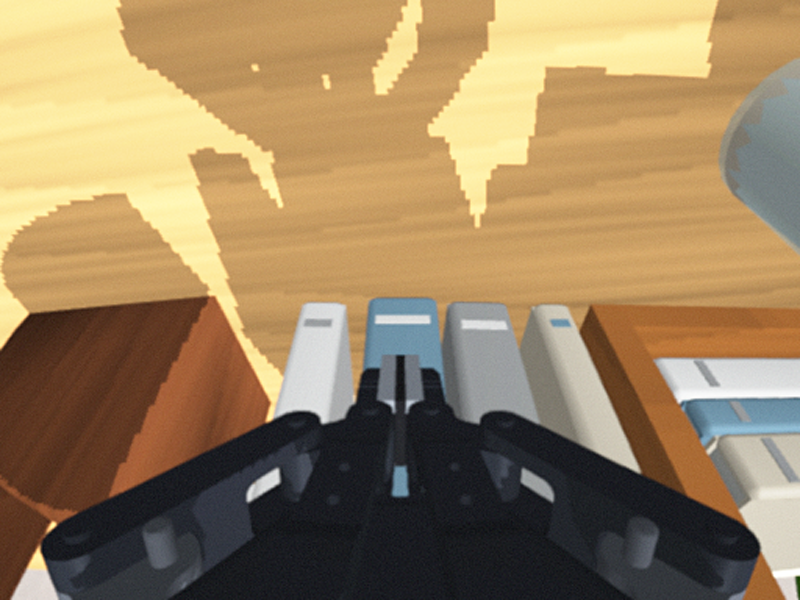

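The wrist view shows book d nearly in line: its spine foot is at (403,298), against a (325,304), b (477,303), c (550,307) and the shelf corner (590,305). I convert the remainder to mm.

```bash
python3 - <<'E'
from h import *
w=np.load("w2.npy"); C=cam("wrist",(w[:3],w[3:])); s=1.5625
a=np.radians(-6); Rm=np.array([[np.cos(a),np.sin(a)],[-np.sin(a),np.cos(a)]])
o=None
for n,u,v in (("shelf",590,305),("shelf far",800,309),("a",304,305),("a",345,304),("d",371,299),("d",436,298),("b",448,304),("b",506,303),("c",534,307),("c",572,306),("be face f",213,297)):
    p=pix2w([(u/s-.2,v/s-.2)],[0],C)[0][:2]; o=p if o is None else o
    print(n,p.round(4),(Rm@(p-o)).round(4))
E
```

```text
shelf [0.5335 0.1306] [0. 0.]
shelf far [0.549  0.2501] [0.0029 0.1204]
a [ 0.5182 -0.015 ] [ 0.     -0.1464]
a [0.5198 0.006 ] [-0.0007 -0.1254]
d [0.5179 0.0196] [-0.004  -0.1121]
d [0.5206 0.052 ] [-0.0046 -0.0795]
b [0.5252 0.0578] [-0.0007 -0.0732]
b [0.5276 0.0872] [-0.0013 -0.0438]
c [0.5319 0.1017] [ 0.0014 -0.0289]
c [0.5332 0.1213] [ 0.0007 -0.0093]
be face f [ 0.5082 -0.0597] [-0.0053 -0.192 ]
```

```bash
python3 - <<'E'
from h import *
a=np.radians(-6.5); ex=np.array([np.cos(a),np.sin(a),0]); ey=np.array([-np.sin(a),np.cos(a),0])
p=robot.current_tool_pos()
robot.line_to((p+.004*ex).tolist(),velocity=.03,f_stop=20)
p=robot.current_tool_pos()
robot.line_to((p-.06*ex).tolist())
robot.line_to((p-.06*ex+[0,0,.2]).tolist(),velocity=.2)
st=np.array([.543,-.215,.032]); o=[180,-20,83.5]
robot.move_to((st+[0,0,.2]).tolist(),o)
fingers.gripper_to(0.5)
robot.line_to(st.tolist(),o,velocity=.15)
f0=robot.current_contact_force(); print("at start",robot.current_tool_pos(),robot.current_time_s())
hit=robot.line_to((st+.05*ey).tolist(),o,velocity=.03,f_stop=18)
q=robot.current_tool_pos(); print(hit,q,(q-st)@ey,robot.current_contact_force()-f0,robot.current_time_s())
im=vision.grab_frame("top"); cv2.imwrite("pics/t3.png",cv2.resize(im[105:270,95:300,::-1],None,fx=3.6,fy=3.6,interpolation=cv2.INTER_CUBIC))
E
```

```text
at start [ 0.54384461 -0.2152064   0.03309495] 15.1833
False [ 0.54853649 -0.165317    0.0319182 ] 0.04999037441508352 [-0.65837728 -2.92511544  1.25880508] 17.0
```

View pics/t3.png

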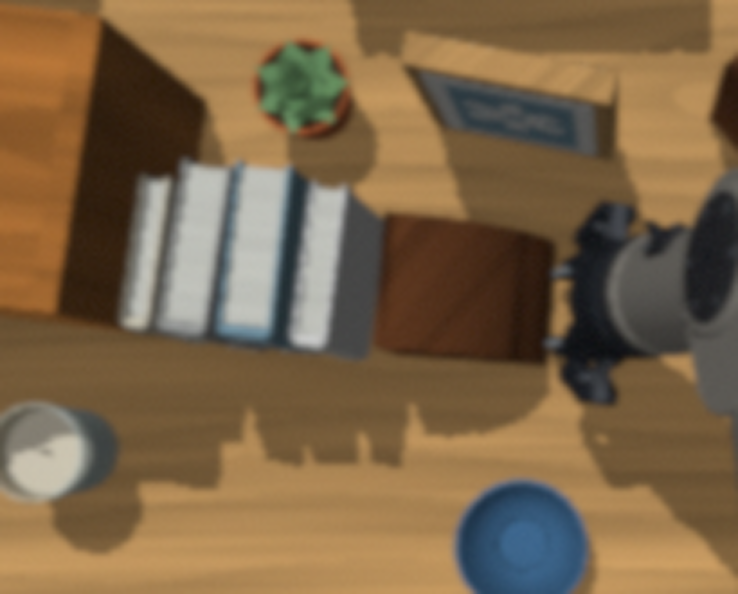

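The top crop shows d in line at (258,330) and the bookend squared at (465,288), with both fingertips on its tail. I continue the push.

```bash
python3 - <<'E'
from h import *
a=np.radians(-6.5); ey=np.array([-np.sin(a),np.cos(a),0]); o=[180,-20,83.5]
st=np.array([.543,-.215,.032])
hit=robot.line_to((st+.14*ey).tolist(),o,velocity=.03,f_stop=17)
q=robot.current_tool_pos(); print(hit,q,(q-st)@ey,robot.current_contact_force(),robot.current_time_s())
q0=q; hit=robot.line_to((q+.004*ey).tolist(),o,velocity=.02,f_stop=15)
q=robot.current_tool_pos(); print(hit,(q-q0)@ey,robot.current_contact_force(),robot.current_time_s())
robot.line_to((q-.04*ey).tolist(),velocity=.08)
robot.line_to((q-.06*ey+[0,0,.22]).tolist(),velocity=.2)
robot.move_to([.44,.06,.34],[180,0,174])
pose=wristpose(); im=vision.grab_frame("wrist"); np.save("w4.npy",np.r_[pose[0],pose[1]])
cv2.imwrite("pics/w4.png",cv2.resize(im[130:330,140:400,::-1],None,fx=3,fy=3,interpolation=cv2.INTER_CUBIC))
print(pose,robot.current_time_s())
E
```

```text
True [ 0.55664833 -0.10210274  0.03146426] 0.11371657646481764 [ 1.17327525 -0.40971215  0.3644533 ] 19.1333
False 0.00027258933338437073 [-2.04881107 -7.64659181  4.03238708] 19.6333
(array([0.44033829, 0.05838545, 0.33931392]), array([-1.79977692e+02, -5.50059462e-02,  1.73804428e+02])) 22.7083
```

View pics/w4.png

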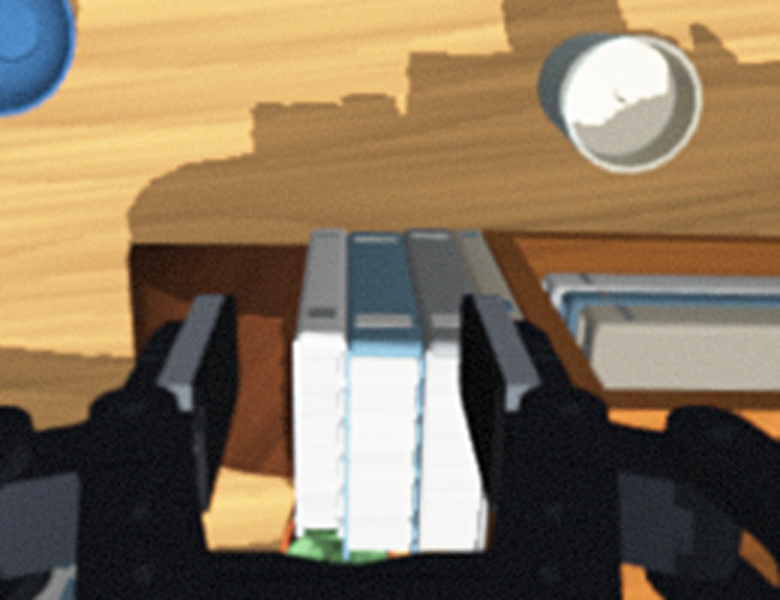

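The row stands tight: a (327,231), d (378,232), b (432,231) and c (470,232), with the shelf corner at (484,232) and the bookend against a at (300,243). I convert to mm.

```bash
python3 - <<'E'
from h import *
w=np.load("w4.npy"); C=cam("wrist",(w[:3],w[3:]))
a=np.radians(-6.5); Rm=np.array([[np.cos(a),np.sin(a)],[-np.sin(a),np.cos(a)]]); o=None
for n,u,v in (("shelf",485,232),("shelf far",775,238),("a",308,231),("a",346,230),("d",348,233),("d",402,232),("b",408,230),("b",454,230),("c",458,232),("c",481,231),("be f",304,244),("be tail",132,243)):
    p=pix2w([((u+.5)/3+139.5,(v+.5)/3+129.5)],[0],C)[0][:2]; o=p if o is None else o
    print(n,p.round(4),(Rm@(p-o)).round(4))
im=vision.grab_frame("top"); cv2.imwrite("pics/t5.png",cv2.resize(im[130:240,100:270,::-1],None,fx=4.5,fy=4.5,interpolation=cv2.INTER_CUBIC))
E
```

```text
shelf [0.535  0.1319] [0. 0.]
shelf far [0.5591 0.3128] [0.0034 0.1825]
a [0.5226 0.0242] [-1.000e-04 -1.084e-01]
a [0.5245 0.0473] [-0.0009 -0.0852]
d [0.5265 0.0484] [ 0.001 -0.084]
d [0.5295 0.0813] [ 0.0002 -0.0509]
b [0.5286 0.085 ] [-0.0011 -0.0473]
b [0.5317 0.1131] [-0.0012 -0.0191]
c [0.5332 0.1154] [ 0.0001 -0.0166]
c [0.5341 0.1295] [-0.0006 -0.0025]
be f [0.5307 0.0207] [ 0.0083 -0.111 ]
be tail [ 0.5187 -0.0849] [ 0.0083 -0.2173]
```

```bash
python3 - <<'E'
from h import *
robot.move_to([.36,.0,.40],[180,0,174])
im=vision.grab_frame("top"); cv2.imwrite("pics/t6.png",cv2.resize(im[130:250,90:270,::-1],None,fx=4.4,fy=4.4,interpolation=cv2.INTER_CUBIC))
pose=wristpose(); im=vision.grab_frame("wrist"); np.save("w6.npy",np.r_[pose[0],pose[1]])
cv2.imwrite("pics/w6.png",cv2.resize(im[:,:,::-1],(800,600),interpolation=cv2.INTER_CUBIC)); print(robot.current_time_s())
E
```

```text
23.4
```

View pics/t6.png

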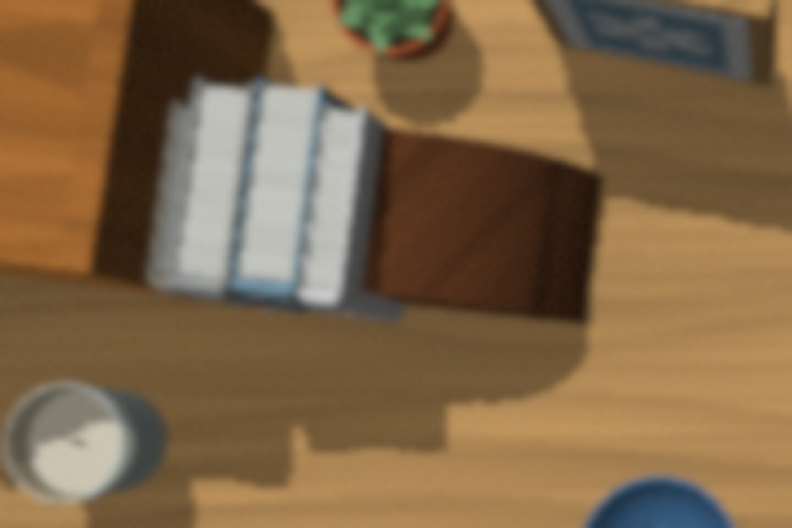

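View pics/w6.png

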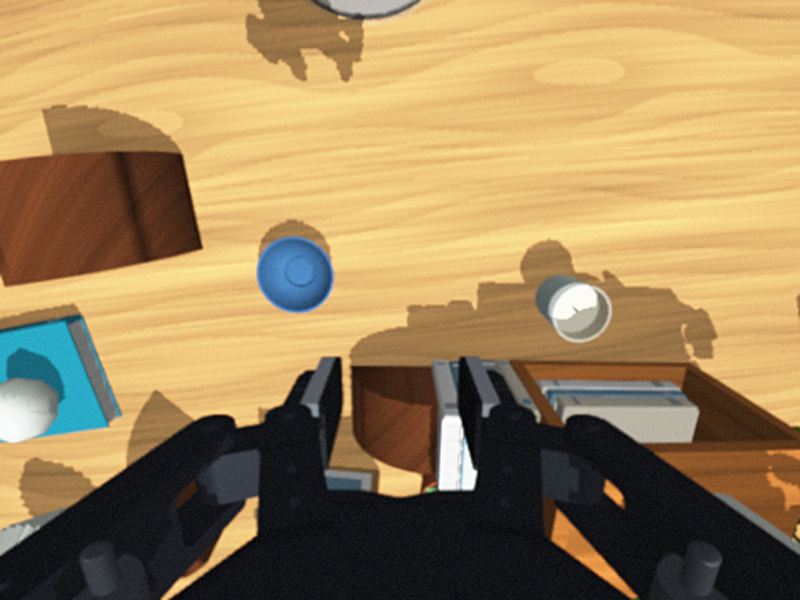

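Spines are within about 1 mm, but the bookend's face reads about -0.111, which is marginal. There is time, so I press again more firmly to make sure the row is tight.

```bash
python3 - <<'E'
from h import *
a=np.radians(-6.5); ey=np.array([-np.sin(a),np.cos(a),0]); o=[180,-20,83.5]
st=np.array([.543,-.215,.032])
robot.move_to((st+.05*ey+[0,0,.22]).tolist(),o)
robot.line_to((st+.075*ey).tolist(),o,velocity=.2)
robot.line_to((st+.106*ey).tolist(),o,velocity=.06)
hit=robot.line_to((st+.132*ey).tolist(),o,velocity=.025,f_stop=28)
q=robot.current_tool_pos(); print(hit,(q-st)@ey,robot.current_contact_force(),robot.current_time_s())
robot.line_to((q-.04*ey).tolist(),velocity=.08)
robot.line_to((q-.06*ey+[0,0,.22]).tolist(),velocity=.2)
robot.move_to([.44,.03,.34],[180,0,174])
pose=wristpose(); im=vision.grab_frame("wrist"); np.save("w7.npy",np.r_[pose[0],pose[1]])
cv2.imwrite("pics/w7.png",cv2.resize(im[150:300,200:390,::-1],None,fx=4,fy=4,interpolation=cv2.INTER_CUBIC))
print(robot.current_time_s())
E
```

```text
True 0.11376460611776082 [-0.57662571 -0.33104478  0.58080771] 27.55
30.5583
```

View pics/w7.png

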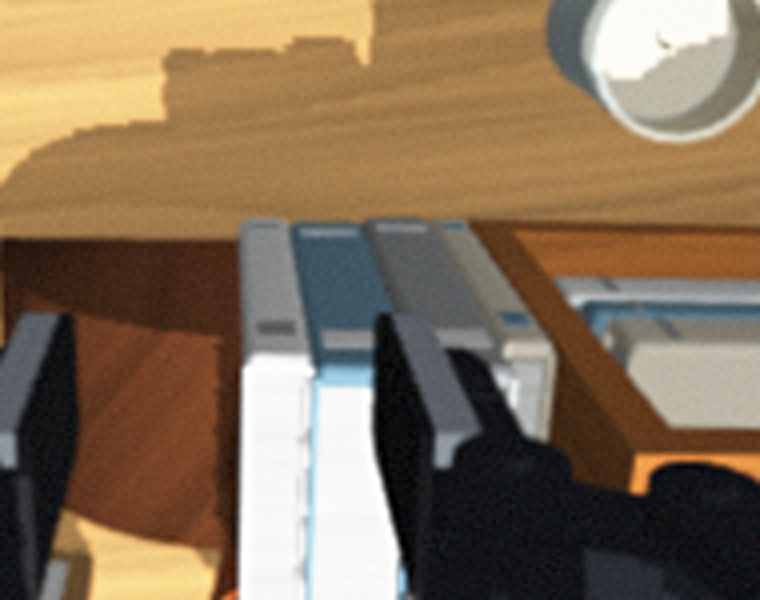

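A 28 N press stopped at the same point to within 0.1 mm, so the row is tight against the shelf. In the view the spine feet lie in one line: a (262,221), d (325,225), b (400,221) and c (452,221), beside the shelf corner (470,222). The hand is clear, so I hand in.

```bash
python3 -c "
from station import workorder
print(workorder.close_job())"
```

```text
the job is handed in; nothing more can be done
None
```

The job is handed in with no verdict shown: all four spines measured within about 1–2 mm of the shelf's front edge, the bookend holds the row tight against the shelf (a second 28 N press moved nothing; the camera put its face right at the 111 mm limit), and the hand is clear.

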